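# Load a pigment carousel and index it one click

## Task

Take the loose blue-banded pigment canister, keep it upright all the time, and lower it gently into the empty cup at the red pointer of the carousel, feeling for the mouth without forcing it, until it stands on the cup's bottom, and let go of it. Then push one of the wheel's upright posts to turn the wheel clockwise (seen from above) by exactly one click, so that it rests in the next detent with the canister still home. Be gentle with canister and wheel, and leave the other canisters, in the wheel and on the bench, and the jars as they are.

Things in the scene. Friction and masses are not known exactly. Their poses are not given: they have to be found in the camera images.
- canister: the canister to load: film canister with a bright blue band round its top and foot, white label, black snap lid, 56 mm tall, loose on the bench among two similar ones without blue. Body 32 mm across up to 44 mm height, lid 36 mm across from 44 to 56 mm. About 30 to 60 g. Origin at the centre of its underside, z up.
- white_canister_a: bystander, loose: canister of the same kind with white label and black foot, 54 mm tall; origin at the centre of its underside
- white_canister_b: bystander, loose: canister of the same kind with white label and black foot, 57 mm tall; origin at the centre of its underside
- stored_3: bystander, loose: canister with white label and black lid, 52 to 56 mm tall, standing in the wheel's cup that is 180 degrees clockwise (seen from above) of the loading cup; origin at the centre of its underside
- stored_4: bystander, loose: canister with white label and black lid, 52 to 56 mm tall, standing in the wheel's cup that is 120 degrees clockwise (seen from above) of the loading cup; origin at the centre of its underside
- stored_5: bystander, loose: canister with white label and black lid, 52 to 56 mm tall, standing in the wheel's cup that is 60 degrees clockwise (seen from above) of the loading cup; origin at the centre of its underside
- spice: bystander, loose: glass jar, 45 mm wide, 80 mm tall; origin at the centre of its underside
- cup_clear: bystander, loose: measuring cup, 84 mm wide, 98 mm tall; origin at the centre of its underside
- stand: fixed stand of the carousel, origin on the bench on the wheel's axis, z up; its -x axis points to the red pointer (150 mm from the axis, 36 mm tall) that marks the loading place. It carries a level aluminium wheel, 260 mm across, upper face 40 mm above the bench, with six grey cups 60 degrees apart, 80 mm from the axis.
- pocket (a point): on the wheel: nominal centre of the cup at the pointer, at its inner floor (44 mm above the bench). The cup sits on a stiff eccentric bushing: its true centre is 8 mm from this point, in an unreported direction that differs every time, so feel (or look) for the mouth. Inner diameter 35 mm, flared to 37 in the top 3 mm; outer 60 mm, lip flat; rim 24 mm above the inner floor.
- axle (a point): the wheel's axis at the height of the wheel's upper face; a hub 44 mm wide, 20 mm high stands there. The cup at the pointer and the next two counter-clockwise of it (seen from above) are empty; the other three hold canisters that reach 97 mm above the bench.
- post (a point): centre of the top of one of six equal upright steel posts on the wheel, 12 mm thick, 44 mm high above the wheel's upper face, 118 mm from the axis, midway in angle between cups. This post stands 30 degrees counter-clockwise (seen from above) of the loading cup. Moves with the wheel, as the pocket point does.
- wheel (a joint): angle of the wheel in rad, 0 at the start, growing clockwise seen from above. Sprung detents at 0, 1.047 and 2.094 pull it in from within 0.5 rad. Passing the hump midway between two takes about 0.9 N m (8 N at a post), then it runs on by itself into the next detent. A stop just behind 0 bars counter-clockwise turning.

How it is judged:
On the way:
1. the blue-banded canister stands home in the cup at the pointer, let go, the wheel not yet turned (horizontal distance between canister and pocket below 0.012 m and z of canister in the frame of pocket below 0.003 m and angle between canister's own z axis and vertical below 0.1 rad and contact force between the fingers and canister below 0.5 N and value of joint wheel below 0.2 rad), for 0.2 s.
At the end, for the whole second after the job is handed in: Wheel at rest one click (1.047 rad, within 0.06) clockwise of its start; blue-banded canister let go and at rest in its cup: within 12 mm of the nominal centre, underside under 3 mm above the floor, tilt under 0.10 rad. Stored canisters still upright (0.15 rad) and within 5 mm of home in their cups (horizontal distance between canister and pocket below 0.012 m and z of canister in the frame of pocket below 0.003 m and angle between canister's own z axis and vertical below 0.1 rad and contact force between the fingers and canister below 0.5 N and value of joint wheel between 0.987 and 1.107 rad and velocity of joint wheel between -0.05 and 0.05 rad/s and linear speed of canister below 0.03 m/s and angle between each of stored_3, stored_4, stored_5's own z axis and vertical below 0.15 rad and height (world z) of each of stored_3, stored_4, stored_5 below 0.049 m and horizontal distance between each of stored_3, stored_4, stored_5 and axle below 0.092 m); the robot touches nothing.
It fails at once if the blue-banded canister is tipped by more than 0.17 rad (10 degrees) (angle between canister's own z axis and vertical above 0.17 rad).
It fails at once if the canister is pressed against the carousel with more than 25 N (contact force between canister and stand above 25 N).
It fails at once if the fingers press on the carousel with more than 25 N (contact force between the fingers and stand above 25 N).
It fails at once if the wheel is turned past the middle between the next detent and the one after (value of joint wheel above 1.57 rad).
It fails at once if one of the other loose things (two white canisters, jar, measuring cup) is moved by more than 20 mm (distance of any of white_canister_a, white_canister_b, spice, cup_clear from where it was at the start of the episode above 0.02 m).
It also fails if it takes over 72 s, if anything falls off the work surface, if the arm or the gripper's body presses on something with over 40 N, if the wrist force passes 120 N, or if a joint passes its speed limit or range.

## Robot

A 6-joint arm with a two-finger parallel gripper is mounted at the origin on a cart in front of the work surface, level with it; the furniture and walls round the work are solid. World frame = base frame: x ahead of the robot, y to its left, z up, the work surface at z = 0. Lengths are in m, angles in rad, forces in N, time in s.
With the tool pointing down it reaches from about 0.225 to 0.725 m from the base axis. Payload 3.1 kg.
Tool frame: the origin (TCP) lies midway between the tips of the shut fingers; the grasp point (between the pads) lies 19 mm behind it; z points along the fingers, y is the line along which they close (so a half turn about z gives the same grasp; the last joint's range is limited). The gripper opens to 85 mm and grips with 20 to 120 N. Pads are 22 mm wide; open, the fingers measure 114 mm over their backs; the gripper's body (76 mm by 85 mm) begins 54 mm behind the grasp point. The pads swing forward as they close: fully open they stand 13 mm farther back than shut.
Start: joints at [-1.299, 0.048, 0.099, 1.622, 0, 1.443], TCP at [0.204, -0.484, 0.231] pointing down, gripper open.
Joint ranges: [-2.91, 2.91], [-0.99, 1.94], [-1.21, 1.42], [-2.12, 2.29], [-1.49, 1.47], [-3.14, 3.14]. Speed limits (rad/s): [2.79, 2.79, 3.14, 3.14, 3.14, 3.14].

## Interface

Orientations are given as a unit quaternion [x, y, z, w].
In Python, from plant import * gives the robot as it stands. Calls block until the motion is done:
- move_to(position, orientation): joint-space move of the TCP to a pose.
- movel(position, feed=0.15, rotation=None): straight line of the TCP; rotation=None keeps the orientation; feed is the mean speed in m/s.
- goto_joints(angles): joint-space move.
- open_gripper() and grasp(): open the fingers fully, or close them until they stop; the grip force is fixed at half the most.
- sleep(seconds).
- solve_ik(position, orientation): joint angles nearest the present ones, or None.
- grab_frame(name): name is "scene" or "side" or "wrist"; returns a dict with "frame" (400x640x3 uint8, red, green, blue), "intrinsics" (3x3 intrinsics, pixels), "k1" (the pictures are not rectified: a ray, as slopes to the right and down, at radius r is drawn at 1 + k1 r^2 times it, then the intrinsics apply), "eye" and "rotation" of the camera in the world. Camera axes: x right, y down, z forward; pixel columns grow to the right and rows downward; lengths in m; the calibration is good to about 2 mm. A picture is of the moment at which its call begins. There is no depth.
A pose or a line that the arm cannot do raises IKError and nothing moves.
- close_job(): hands the job in; it is judged then, once.
Readings, each from a call of its own:
- read_time_s(): time.
- read_qpos(): joint angles.
- read_qd(): joint speeds.
- read_tau(): joint torques, N m.
- read_tool_pos(): TCP position.
- read_eef_rot(): TCP orientation.
- read_force(): force on the tool from outside, world axes, zero at the start.
- read_wrist_torque(): the same for the moment, N m.
- read_opening(): finger opening in m.
- read_finger_force(): force on a finger pad.
Only numpy, scipy, OpenCV 4.12 (cv2) and the standard library are available. Lean on these libraries where they do the work, as an engineer would, in place of code of your own. Each camera call takes 0.05 s, during which the arm holds its last target. There are 200 camera calls.

## Working session

There is one attempt and no reset: what is moved stays moved. The work goes in short steps, each a Python script; the robot and the scene stay as the last script left them, time stands still between calls to the robot, and variables do not carry over. Pictures are saved under pics/ and viewed, at most 10 in all, crops included, and the job is handed in when it is done.

```bash
mkdir -p pics; ls
cat > h.py <<'E'
from plant import *
import numpy as np, cv2
def snap(name,fn=None):
    f=grab_frame(name)
    if fn: cv2.imwrite('pics/'+fn,cv2.cvtColor(f['frame'],cv2.COLOR_RGB2BGR))
    return f
def ray(f,u,v):
    K=np.array(f['intrinsics']); k1=f['k1']
    d=np.array([(u-K[0,2])/K[0,0],(v-K[1,2])/K[1,1]]); s=d.copy()
    for _ in range(20): s=d/(1+k1*(s@s))
    return np.array(f['eye']),np.array(f['rotation'])@np.array([s[0],s[1],1.])
def onplane(f,u,v,z):
    e,d=ray(f,u,v); return e+d*(z-e[2])/d[2]
def proj(f,p):
    c=np.array(f['rotation']).T@(np.array(p)-np.array(f['eye'])); s=c[:2]/c[2]; s=s*(1+f['k1']*(s@s))
    K=np.array(f['intrinsics']); return np.array([K[0,0]*s[0]+K[0,2],K[1,1]*s[1]+K[1,2]])
E
python3 - <<'E'
from h import *
for n in ['scene','side','wrist']:
    f=snap(n,n+'0.png'); print(n,f['intrinsics'],f['k1'],f['eye'],np.round(f['rotation'],3).tolist())
print(read_eef_rot(),read_time_s(),read_force())
E
```

```text
pics
scene [[399.58805691   0.         320.73899822]
 [  0.         399.58805691 198.63122315]
 [  0.           0.           1.        ]] -0.05843400686310725 [0.01211744 0.83579658 0.98583838] [-0.25, 0.877, -0.391, 0.124]
side [[364.89942504   0.         324.865232  ]
 [  0.         364.89942504 198.37494381]
 [  0.           0.           1.        ]] 0.016184636450832818 [ 0.26052714 -0.66215981  0.70960338] [0.893, -0.2, 0.077, -0.396]
wrist [[307.2950665    0.         319.32848897]
 [  0.         307.2950665  193.76537875]
 [  0.           0.           1.        ]] 0.00204401922991475 [ 0.28209383 -0.45163532  0.37288252] [0.822, -0.545, -0.092, 0.136]
[ 9.80092039e-01  1.98541489e-01 -6.35277121e-05 -9.31887791e-04] 0.15 [ 0.06666117 -0.01529036 -0.40033626]
```

```bash
python3 - <<'E'
s=open('h.py').read()
s=s.replace("    f=grab_frame(name)\n","    f=grab_frame(name); f['rotation']=R.from_quat(f['rotation']).as_matrix()\n").replace("import numpy as np, cv2","import numpy as np, cv2\nfrom scipy.spatial.transform import Rotation as R")
open('h.py','w').write(s)
E
python3 -c "
import cv2,numpy as np
"
```

```text
(no output)
```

View pics/scene0.png

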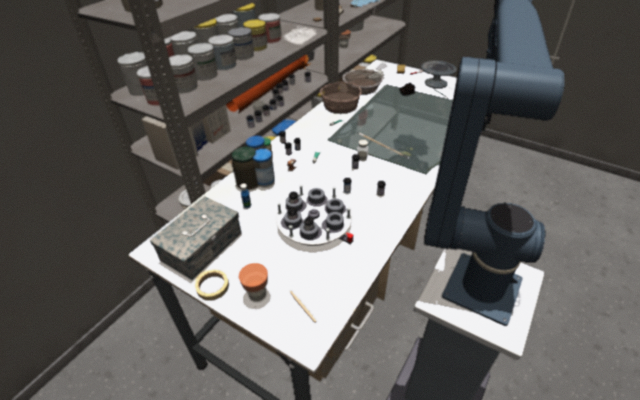

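View pics/side0.png

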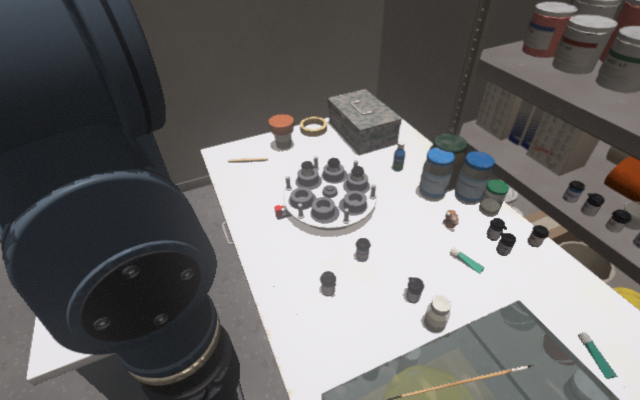

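Run:
```python
from h import *
f=snap('side')
im=f['frame']
hsv=cv2.cvtColor(im,cv2.COLOR_RGB2HSV)
for (u,v) in [(363,247),(329,282),(415,290)]:
    w=hsv[v-18:v+19,u-18:u+19]; b=(w[...,0]>95)&(w[...,0]<130)&(w[...,1]>90)&(w[...,2]>60)
    print((u,v),b.sum(), [ (x.mean()) for x in np.nonzero(b)] if b.any() else '', onplane(f,u,v-4,.055))
red=((hsv[...,0]<6)|(hsv[...,0]>174))&(hsv[...,1]>150)
red[:, :250]=0; red[:190]=0;red[240:]=0;red[:,320:]=0
v,u=np.nonzero(red);print('red',u.mean(),v.mean(),len(u),onplane(f,u.mean(),v.mean(),.03))
for u,v in [(330,189)]: print('hub',onplane(f,u,v,.06))
a=im[225:310,280:450]; b=im[145:235,260:400]
a=cv2.resize(a,None,fx=4,fy=4,interpolation=cv2.INTER_CUBIC)
b=cv2.resize(b,None,fx=4,fy=4,interpolation=cv2.INTER_CUBIC)
cv2.imwrite('pics/a1.png',a[...,::-1]);cv2.imwrite('pics/b1.png',b[...,::-1])
```

```text
(363, 247) 0  [ 0.56428669 -0.18446715  0.055     ]
(329, 282) 0  [ 0.45071881 -0.23879642  0.055     ]
(415, 290) 0  [ 0.60457923 -0.33439642  0.055     ]
red 277.7142857142857 207.78571428571428 14 [0.42979839 0.04223875 0.03      ]
hub [0.57509969 0.01869212 0.06      ]
```

View pics/a1.png

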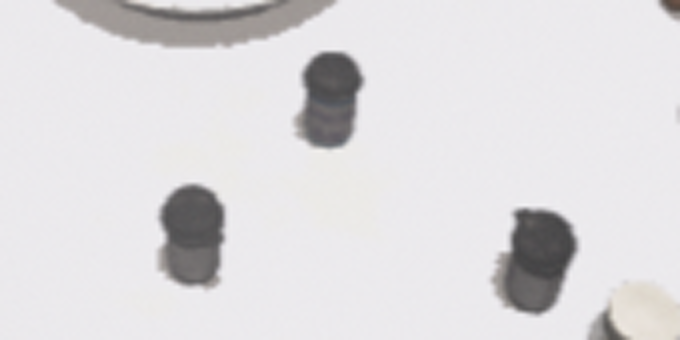

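```bash
cat >> h.py <<'E'
def quat(th): # tool pointing down, x_tool at heading th
    return np.array([np.cos(th/2),np.sin(th/2),0,0])
TH=np.deg2rad(80.8)
E
python3 - <<'E'
from h import *
for t in (TH,TH-np.pi):
    print(solve_ik([.53,-.13,.26],quat(t)),solve_ik([.5,.03,.1],quat(t)),solve_ik([.46,.13,.1],quat(t)))
print(solve_ik([.53,-.13,.26],quat(TH)) is not None)
q=quat(TH)
move_to([.53,-.13,.26],q)
f=snap('wrist','w1.png'); print(f['eye'],f['rotation'][:,2],read_time_s())
E
```

```text
[-0.36343588  0.11205045  0.22456787  1.68331375  0.          1.36793074] [-0.07403195 -0.00271106 -0.21363393  1.35987346  0.          1.65733466] [ 0.13501189 -0.0625662  -0.27196486  1.36139766  0.          1.86637851]
[-0.36343588  0.11205045  0.22456787  1.68331375  0.         -1.77366191] [-0.07403195 -0.00271106 -0.21363393  1.35987346  0.         -1.48425799] [ 0.13501189 -0.0625662  -0.27196486  1.36139766  0.         -1.27521414]
True
[ 0.54420083 -0.04930948  0.40248834] [-0.05346702 -0.31959988 -0.94604291] 2.0083
```

View pics/w1.png

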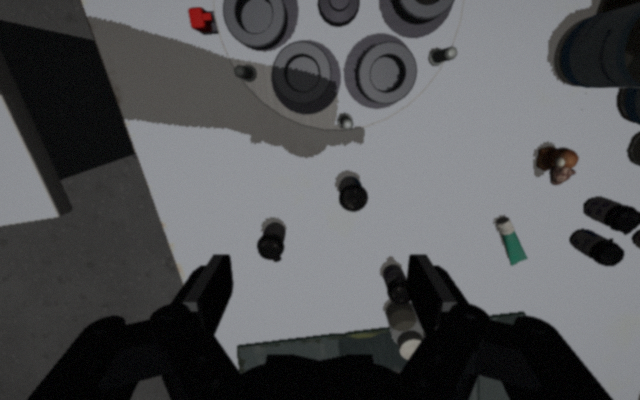

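Run:
```python
from h import *
f=snap('wrist')
for u,v in [(352,195),(271,243),(398,287)]:
    w=f['frame'][v-28:v+29,u-25:u+26].astype(int); print((u,v),'blueish',((w[...,2]-w[...,0])>12).sum(),(w[...,2]-w[...,0]).max(), onplane(f,u,v,.056))
print('hub',onplane(f,338,7,.06))
movel([.52,.0,.26],feed=.2)
f=snap('wrist','w2.png')
g=f['frame'].astype(float); g=np.clip(g*1.6,0,255).astype(np.uint8)
cv2.imwrite('pics/w2b.png',g[...,::-1]); print(read_time_s())
```

```text
(352, 195) blueish 1 16 [ 0.56278504 -0.17430109  0.056     ]
(271, 243) blueish 0 10 [ 0.45378918 -0.22138016  0.056     ]
(398, 287) blueish 0 10 [ 0.60653223 -0.31259896  0.056     ]
hub [0.57390215 0.02176869 0.06      ]
2.9083
```

View pics/w2b.png

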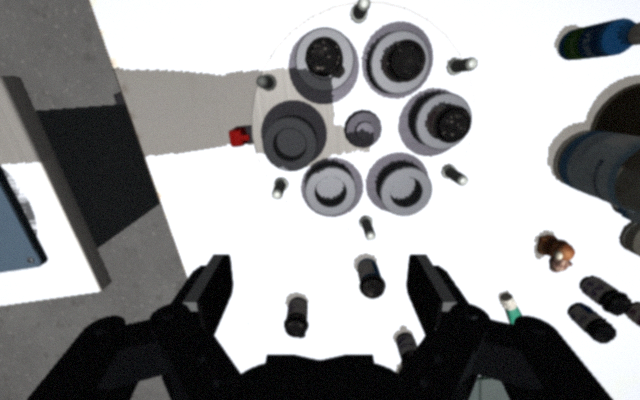

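Run:
```python
from h import *
f=snap('wrist')
g=f['frame']
a=np.clip(g[250:305,340:400].astype(float)*1.8,0,255).astype(np.uint8)
b=np.clip(g[90:180,225:390].astype(float)*2.5,0,255).astype(np.uint8)
a=cv2.resize(a,None,fx=5,fy=5,interpolation=cv2.INTER_CUBIC)
b=cv2.resize(b,None,fx=4,fy=4,interpolation=cv2.INTER_CUBIC)
c=np.zeros((360+275,660,3),np.uint8); c[:360,:660]=b; c[360:635,:300]=a
cv2.imwrite('pics/c2.png',c[:600,:,::-1])
np.savez('w2.npz',**f)
```

```text
(no output)
```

View pics/c2.png

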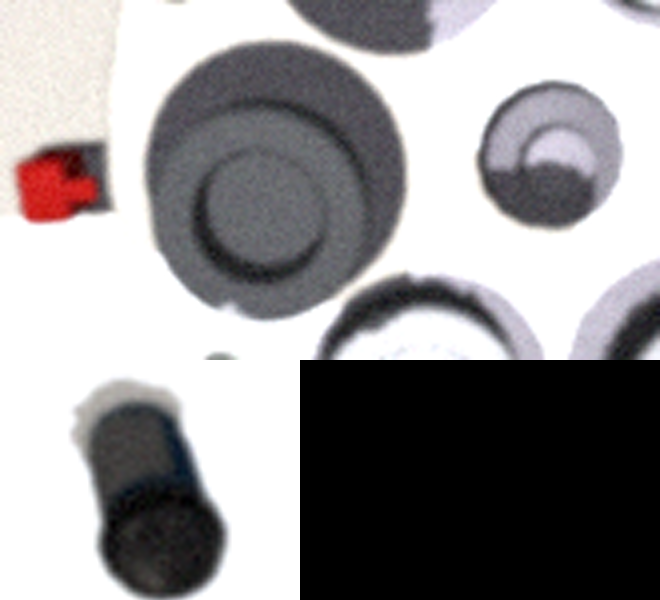

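Run:
```python
from h import *
f=dict(np.load('w2.npz'))
print('eye',f['eye'])
can=onplane(f,372.4,286,.056); cup=onplane(f,290,143.3,.068); hub=onplane(f,362.5,128.7,.06); red=onplane(f,225+60/4,90+185/4,.03)
print('can',can,'cup',cup,'hub',hub,'red',red,'|hub-cup|',np.linalg.norm((hub-cup)[:2]),'hub-red',np.linalg.norm((hub-red)[:2]))
for p in [(.5629,-.18)]:
    movel([p[0]-.01,p[1]-.04,.22],feed=.25)  # camera ends nearly above the canister
f=snap('wrist'); g=f['frame']
e,d=ray(f,320,194); u,v=proj(f,[.563,-.178,.056]).astype(int); print(u,v)
c=g[max(v-60,0):v+60,u-80:u+80]
cv2.imwrite('pics/d.png',cv2.resize(np.clip(c*1.6,0,255).astype(np.uint8),None,fx=4,fy=4,interpolation=cv2.INTER_CUBIC)[...,::-1])
print('crop origin',u-80,max(v-60,0)); np.savez('w3.npz',**f)
```

```text
eye [0.53453111 0.08066874 0.40248927]
can [ 0.56377189 -0.1756308   0.056     ] cup [0.49360257 0.03006137 0.068     ] hub [0.57428809 0.03177481 0.06      ] red [0.43115919 0.04234695 0.03      ] |hub-cup| 0.08070371479700295 hub-red 0.14351883008622737
321 132
crop origin 241 72
```

View pics/d.png

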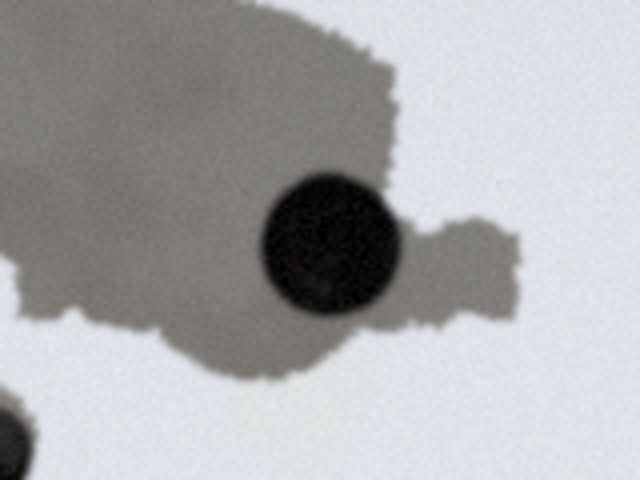

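```bash
sed -i 's/deg2rad(80.8)/deg2rad(85.7)/' h.py
python3 - <<'E'
from h import *
f=dict(np.load('w3.npz'))
p=onplane(f,323.75,132.75,.056); print('can',p)
q=quat(TH)
move_to([p[0],p[1],.14],q)
movel([p[0],p[1],.029],feed=.08)
print(read_tool_pos(),read_force())
f0=read_force(); grasp(); print(read_opening(),read_finger_force(),read_force()-f0)
movel([p[0],p[1],.034],feed=.03); print(read_opening(),read_force()); 
movel([p[0],p[1],.16],feed=.15)
print(read_tool_pos(),read_opening(),read_force(),read_time_s())
f=snap('wrist','w4.png')
cv2.imwrite('pics/w4c.png',np.clip(f['frame'][200:,120:520].astype(float)*2,0,255).astype(np.uint8)[...,::-1])
E
```

```text
can [ 0.56465951 -0.17879515  0.056     ]
[ 0.56528784 -0.17905224  0.02983741] [-0.62317601  0.51793773  0.80906675]
0.03113109261667612 59.05721159797395 [-0.78518697 -0.57269909  3.38778763]
0.031082322072598267 [ 0.0213032   0.42598812 -0.69941117]
[ 0.56400371 -0.178494    0.1586354 ] 0.03063977670669232 [ 0.374285   -0.15056893 -1.32281446] 7.9083
```

View pics/w4c.png

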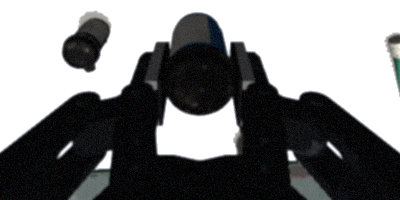

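```bash
cat >> h.py <<'E'
def force(n=3):
    a=[]
    for _ in range(n): a.append(read_force()); sleep(.015)
    return np.mean(a,0)
E
python3 - <<'E'
from h import *
f=snap('wrist'); t=np.array(read_tool_pos())
p=onplane(f,319,280,t[2]-.0298+.056); print('lid - tcp',p-t)
o=(p-t)[:2]
tgt=np.array([.4936,.0301])
movel([tgt[0],tgt[1],.16],feed=.18)
movel([tgt[0],tgt[1],.106],feed=.08)
sleep(.2); b=force(5); print('base',b,read_tool_pos(),read_time_s())
z=.104; t0=read_time_s()
while z>.085:
    movel([tgt[0],tgt[1],z],feed=.02); F=force()-b
    print(round(z,4),np.round(read_tool_pos(),4),np.round(F,1))
    if F[2]>3 or np.hypot(*F[:2])>4: break
    z-=.001
print(read_time_s()-t0)
E
```

```text
lid - tcp [0.00107835 0.00236888 0.0262    ]
base [ 0.0902023  -0.16593692 -0.67832029] [0.49409031 0.03010178 0.10665392] 10.4917
0.104 [0.4935 0.0301 0.1039] [-0.2  0.4 -0.3]
0.103 [0.4935 0.0301 0.1029] [-0.5  0.1 -0.2]
0.102 [0.4936 0.0301 0.102 ] [0.2 0.2 0.3]
0.101 [0.4935 0.0301 0.1009] [-0.3  0.4 -0.1]
0.1 [0.4935 0.0301 0.0999] [ 0.2 -0.1  0.5]
0.099 [0.4936 0.0301 0.099 ] [0.  0.2 0.3]
0.098 [0.4936 0.0301 0.0979] [-0.   0.2  0.2]
0.097 [0.4935 0.0301 0.0969] [-0.1 -0.  -0.2]
0.096 [0.4935 0.0301 0.0959] [-0.2  0.5  0.3]
0.095 [0.4936 0.0301 0.0949] [ 0.3 -0.1  0.1]
0.094 [0.4936 0.0301 0.0939] [-0.1  0.1  0.5]
0.093 [0.4936 0.0301 0.093 ] [0.  0.2 0.1]
0.092 [0.4936 0.0301 0.0919] [-0.1  0.1  0.3]
0.091 [0.4935 0.0301 0.0909] [-0.3  0.1  0.8]
0.09 [0.4935 0.0301 0.0899] [ 0.1  0.1 -0. ]
0.089 [0.4936 0.0301 0.089 ] [-0.7  0.4  0.3]
0.088 [0.4936 0.0301 0.0879] [0.3 0.1 0.7]
0.087 [0.4936 0.0301 0.0869] [ 0.2 -0.2 -0.1]
0.086 [0.4936 0.0301 0.086 ] [-0.1  0.6  0.1]
5.700000000000001
```

Run:
```python
from h import *
tgt=[.4936,.0301]; b=np.array([.09,-.17,-.68])
z=.085
while z>.0705:
    movel([*tgt,z],feed=.02); F=force()-b
    print(round(z,4),np.round(read_tool_pos(),4),np.round(F,1))
    if F[2]>3 or np.hypot(*F[:2])>4: break
    z-=.001
print(read_time_s())
```

```text
0.085 [0.4936 0.0301 0.085 ] [-0.6  0.7  0.3]
0.084 [0.4935 0.0301 0.084 ] [0.2 0.2 0.5]
0.083 [0.4935 0.0301 0.0829] [-0.1  0.1  0.4]
0.082 [0.4935 0.0301 0.0819] [0.  0.1 0.2]
0.081 [0.4935 0.0301 0.0809] [-0.5  0.2  0.2]
0.08 [0.4936 0.0301 0.0799] [-0.3 -0.1  0.8]
0.079 [0.4935 0.0301 0.0789] [ 0.1  0.4 -0.1]
0.078 [0.4936 0.0301 0.0779] [-0.2 -0.   0.4]
0.077 [0.4935 0.0301 0.0769] [-0.2  0.   0.1]
0.076 [0.4935 0.0301 0.0759] [0.2 0.4 0.3]
0.075 [0.4936 0.0301 0.0749] [-0.5  0.   0.7]
0.074 [0.4936 0.0301 0.074 ] [ 0.2  0.8 -0. ]
0.073 [0.4938 0.0301 0.0735] [-0.7  0.3  3.5]
20.0917
```

Run:
```python
from h import *
open_gripper(); sleep(.3); print(read_opening(),read_force(),read_finger_force())
sleep(.3)
movel([.4936,.0301,.125],feed=.06); movel([.4936,.0301,.20],feed=.2)
movel([.49,-.06,.22],feed=.25); sleep(.2)
f=snap('wrist','w5.png'); np.savez('w5.npz',**f); print(read_time_s())
g=f['frame']
cv2.imwrite('pics/w5b.png',np.clip(g.astype(float)*1.8,0,255).astype(np.uint8)[...,::-1])
```

```text
0.08576581057797819 [-0.27180168  0.16004779 -0.27613885] 0.0
23.575
```

View pics/w5b.png

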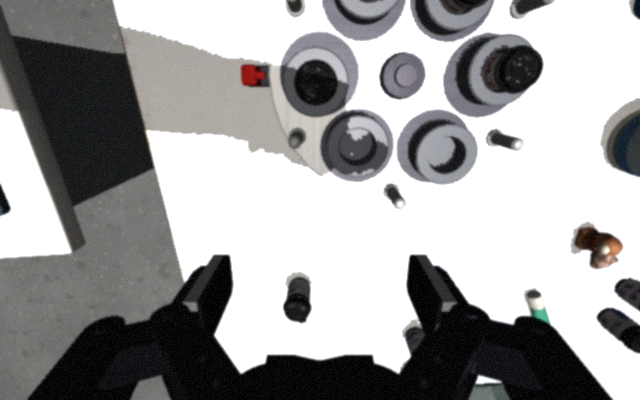

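Run:
```python
from h import *
f=dict(np.load('w5.npz'))
print('post',onplane(f,297,141,.084),onplane(f,401,76,.06))
hub=np.array([.5743,.0318]); a0=np.deg2rad(205.7)
print('pred',hub+.118*np.array([np.cos(a0),np.sin(a0)]))
T2=np.deg2rad(100.7); h=np.array([np.cos(T2),np.sin(T2)]); q=quat(T2)
def c(w,d=.017): a=a0-w; return hub+.118*np.array([np.cos(a),np.sin(a)])-d*h
print([solve_ik([*c(w,d),z],q) is not None for w,d,z in [(0,.045,.16),(0,.045,.073),(.7,.017,.073)]])
```

```text
post [ 0.47272626 -0.01942277  0.084     ] [0.57147918 0.0290579  0.06      ]
pred [ 0.46797291 -0.01937177]
[True, True, True]
```

Run:
```python
from h import *
hub=np.array([.5755,.0310]); a0=np.deg2rad(205.7)
T2=np.deg2rad(100.7); h=np.array([np.cos(T2),np.sin(T2)]); q=quat(T2)
def c(w,d=.017): a=a0-w; return hub+.118*np.array([np.cos(a),np.sin(a)])-d*h
move_to([*c(0,.045),.16],q); grasp()
movel([*c(0,.045),.073],feed=.1); sleep(.2); b=force(5); print(b,read_tool_pos(),read_opening())
movel([*c(0,.026),.073],feed=.05)
w=-.06; peak=0
while w<.75:
    movel([*c(w),.073],feed=.05); F=(force(2)-b); fh=-F[:2]@h; peak=max(peak,fh)
    print(round(w,2),np.round(read_tool_pos(),4),np.round(F,1),round(fh,1))
    if np.linalg.norm(F)>17 or (peak>4 and w>.4 and fh<1.2): break
    w+=.04
print(read_time_s())
```

```text
[-0.27225378  0.1801592  -0.09686363] [ 0.47798813 -0.06450954  0.07363007] 0.00033363997609654153
-0.06 [ 0.4757 -0.0432  0.073 ] [-0.2 -0.2  0.5] 0.2
-0.02 [ 0.4732 -0.0389  0.073 ] [ 0.9 -0.1  0.1] 0.2
0.02 [ 0.4713 -0.0346  0.0731] [ 0.3 -0.6 -0.1] 0.6
0.06 [ 0.4693 -0.0306  0.073 ] [ 0.4 -2.3 -0.4] 2.3
0.1 [ 0.4677 -0.0265  0.0731] [-0.4 -4.2  0.4] 4.0
0.14 [ 0.4661 -0.0224  0.0731] [-0.2 -5.2  1.1] 5.1
0.18 [ 0.4646 -0.0183  0.0731] [-0.2 -6.6  1.2] 6.5
0.22 [ 0.4633 -0.0141  0.0731] [-1.  -6.9  0.6] 6.6
0.26 [ 0.4621 -0.0097  0.0731] [-1.7 -7.9  0.9] 7.5
0.3 [ 0.4611 -0.005   0.073 ] [-1.7 -7.8  2.1] 7.3
0.34 [ 4.602e-01 -2.000e-04  7.300e-02] [-2.5 -7.3  2. ] 6.8
0.38 [0.4596 0.0049 0.073 ] [-2.9 -6.7  2.3] 6.0
0.42 [0.4595 0.0103 0.0728] [-2.5 -5.4  1.5] 4.9
0.46 [0.46   0.0159 0.0726] [-1.  -3.1  0.5] 2.9
0.5 [0.4612 0.0213 0.073 ] [ 0.7 -0.7  0.2] 0.8
30.7917
```

Run:
```python
from h import *
hub=np.array([.5755,.0310]); a0=np.deg2rad(205.7)
T2=np.deg2rad(100.7); h=np.array([np.cos(T2),np.sin(T2)])
def c(w,d=.017): a=a0-w; return hub+.118*np.array([np.cos(a),np.sin(a)])-d*h
for w in (.54,.58,.62):
    movel([*c(w),.073],feed=.04); print(w,read_tool_pos(),force(2))
sleep(1.0); print(force())
p=c(.62); movel([*p,.2],feed=.15); move_to([.49,-.06,.22],quat(TH)); sleep(.5)
f=snap('wrist','w6.png'); print(read_time_s())
cv2.imwrite('pics/w6b.png',np.clip(f['frame'].astype(float)*1.8,0,255).astype(np.uint8)[...,::-1])
```

```text
0.54 [0.46146845 0.02581528 0.07315159] [-0.39682911 -1.28535802  0.15109709]
0.58 [0.46174887 0.03012857 0.07305381] [ 0.32142375  0.04701479 -0.0813024 ]
0.62 [0.4624215  0.03464497 0.07299461] [-0.49112225 -0.81459538  0.5350124 ]
[ 0.38529129  0.07591684 -0.36166546]
34.775
```

View pics/w6b.png

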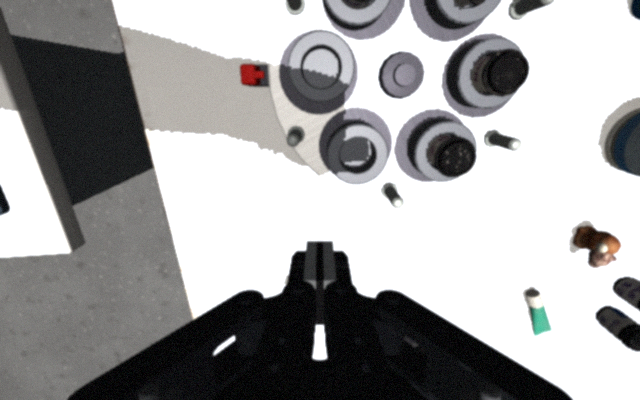

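Run:
```python
from plant import *
print(read_force(),close_job())
```

```text
the job is handed in; nothing more can be done
[ 0.6448641   0.40003281 -0.2922322 ] None
```

The blue-banded canister went down to the cup floor without resistance and was let go. The wheel was then pushed one click clockwise, which the last wrist picture confirms for the wheel, though the canister in its new place was out of view. The job is handed in at about 35 s; the verdict was not returned.

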